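Tuck the verge flashing under the roof shingles and hold it down

ROBOT

A 6-joint arm with a two-finger parallel gripper is mounted at the origin on the work surface. World frame = base frame: x ahead of the robot, y to its left, z up, the work surface at z = 0. Lengths are in mm, angles in rad, forces in N, time in s.
With the tool pointing down it reaches from about 225 to 875 mm from the base axis. Payload 3.4 kg.
Tool frame: the origin (TCP) lies at the very end of the fingers, on their centre line; the grasp point (between the pads) lies 19 mm behind it; z points along the fingers, y is the direction in which the jaws open and shut (so a half turn about z gives the same grasp; the last joint's range is limited). The gripper opens to 85 mm and grips with 20 to 120 N. Pads are 22 mm wide; open, the fingers measure 114 mm over their backs; the gripper's body (76 mm by 85 mm) begins 54 mm behind the grasp point. The pads swing forward as they close: fully open they stand 13 mm farther back than shut.
Start: joints at [1.055, 0.276, 1.505, -0, 1.361, -0.121], TCP at [221.178, 530.795, 231.328] pointing down, gripper open.
Joint ranges: [-2.89, 2.89], [-0.75, 2.08], [0.22, 2.7], [-1.18, 4.32], [0.11, 2.71], [-2.7, 2.7]. Speed limits (rad/s): [2.57, 2.57, 3.14, 3.14, 3.14, 3.14].

INTERFACE

Orientations are given as a unit quaternion [x, y, z, w].
In Python, from plant import * gives the robot as it stands. The module is installed in compiled form; this text tells all that it offers. Calls block until the motion is done:
- movep(position, orientation): joint-space move of the TCP to a pose.
- movel(position, frame=None, vel=150): straight line of the TCP; frame=None keeps the orientation; vel is the mean speed in mm/s.
- goto_joints(angles): joint-space move.
- command_gripper(opening, f_grip=None): finger opening in mm; f_grip is the grip in N (None keeps the last); returns when the fingers have stopped.
- dwell(seconds).
- inverse_kinematics(position, orientation): joint angles nearest the present ones, or None.
- capture(name): name is "side" or "top" or "wrist"; returns a dict with "pixels" (384x512x3 uint8, blue, green, red), "camera_matrix" (3x3 intrinsics, pixels), "T" (4x4, takes a point from camera to world coordinates). Camera axes: x right, y down, z forward; pixel columns grow to the right and rows downward; lengths in mm; the calibration is good to about 2 mm. A picture is of the moment at which its call begins. There is no depth.
A pose or a line that the arm cannot do raises Unreachable and nothing moves.
- close_job(): hands the job in, once; it reports no verdict.
Readings, each from a call of its own:
- current_time(): time.
- current_joints(): joint angles.
- current_qd(): joint speeds.
- current_effort(): joint torques, N m.
- current_ee_pos(): TCP position.
- current_eef_rot(): TCP orientation.
- current_wrist_force(): force on the tool from outside, world axes, zero at the start.
- current_torque(): the same for the moment, N m.
- current_grip_width(): finger opening in mm.
Only numpy, scipy, OpenCV 4.12 (cv2) and the standard library are available. Lean on these libraries where they do the work, as an engineer would, in place of code of your own. Each camera call takes 0.05 s, during which the arm holds its last target.

TASK

Fit the side flashing to the small nest-box roof lying on the bench: take the metal flashing strip by its wooden batten, lay it on the bare edge of the roof board and tuck its metal leg in under the lapped shingles without lifting them, until the batten stands flush along the edge of the board, with the strip centred on it. Finish while holding it there, still pressing the strip firmly flat onto the board so that it could be pinned. Leave everything else on the bench where it is.

Things in the scene. Friction and masses are not known exactly. Their poses are not given: they have to be found in the camera images.
- flashing: verge flashing: flat aluminium leg 87 x 180, 3 mm thick, with a wooden batten (22 wide, 180 long, top 45 mm above the underside) along one long edge to hold it by. Origin: underside, below the batten's middle. x: across the batten towards the leg's free edge; y: along the batten; z up. Loose, 0.12 to 0.23 kg; starts on the bench left or right of the roof, leg roughly away from the robot
- flashing_nose (a point): middle of the free long edge of the flashing's metal leg, on the underside: 76 mm along x from the flashing's origin. The batten's back face is at x = -11 mm, its front face at 11 mm, so 65 mm of bare leg stands out in front of it. Axes as the flashing's
- roof_board: plywood board of the small roof panel, 260 (x) x 200 (y) mm, fixed, level. Origin: on the bench under its middle; its top is 32 mm above that. x: across the slope, from the edge facing the robot (-130 mm) to the far edge; y: along the slope, eaves to top; z up. The 60 mm next to the edge facing the robot is bare; then come lapped wooden shingles on battens
- verge (a point): middle of the board's bare edge that faces the robot, on the board's top surface; axes as the board's. The flashing belongs here: batten's back face flush with this edge, leg under the shingles
- shingle_edge (a point): on the board's top, straight below the middle of the shingles' overhanging side edge, 60 mm in from the verge; axes as the board's. The slot between board and shingles is 190 mm long, 42 deep (to the roofing battens), 7 high at its lowest places, up to 14 elsewhere. Shingles are 5 thick, their tops at most 20 above the board
- edge_shingle0 (a joint): how far the edge shingle of course 1 (counted from the eaves) is lifted: 0 = lying as nailed, grows as its free side edge is lifted, 80 mm from the bending line (rad). It is springy: about 2 N at the free edge starts it, 3 to 5 N lifts it 3 mm.
- edge_shingle1 (a joint): how far the edge shingle of course 2 (counted from the eaves) is lifted: 0 = lying as nailed, grows as its free side edge is lifted, 104 mm from the bending line (rad). It is springy: about 2 N at the free edge starts it, 3 to 5 N lifts it 3 mm.
- edge_shingle2 (a joint): how far the edge shingle of course 3 (counted from the eaves) is lifted: 0 = lying as nailed, grows as its free side edge is lifted, 80 mm from the bending line (rad). It is springy: about 2 N at the free edge starts it, 3 to 5 N lifts it 3 mm.
- offcut: a plain wooden batten offcut 22 x 170 x 44, no metal on it; not part of the job (mm); bystander, loose. Origin: underside, at its middle.
- hammer: a small hammer, 280 mm long, lying on the bench; bystander, loose.
- pin_tin: an open square tin of pins, 70 x 70 x 28 (mm); bystander, loose. Origin: underside, at its middle.
- shingle_pile: a pile of six spare shingles, about 105 x 80 x 30 (mm); bystander, loose. Origin: underside, at its middle.
- glue: a white glue bottle, diameter 54, 160 high (mm); bystander, loose. Origin: underside, at its middle.
- try_square: a try square lying flat: wooden stock 18 x 100 x 18 mm with the origin under its middle, steel blade 150 mm long along x; bystander, loose.
- finial: a turned wooden finial, 95 high, standing (mm); bystander, loose. Origin: underside, at its middle.
There are look-alikes about, which are no part of the job. Of the things like the flashing, leave any that is yellow; of the rest the larger one is meant.

How it is judged:
By the outcome, as a careful person would: the job done as asked, in the order asked, and still so for the second after the job is handed in, while the arm keeps its last pose, push and grip.
It also fails if it takes over 38 s, if anything falls off the work surface, if the arm or the gripper's body presses on something with over 40 N, if the wrist force passes 120 N, or if a joint passes its speed limit or range.

## Working session

There is one attempt and no reset: what is moved stays moved. The work goes in short steps, each a Python script; the robot and the scene stay as the last script left them, time stands still between calls to the robot, and variables do not carry over. Pictures are saved under pics/ and viewed, and the job is handed in when it is done.

```bash
mkdir -p pics; python3 - <<'E'
from plant import *
import cv2,numpy as np
for n in ("top","side","wrist"):
    c=capture(n); cv2.imwrite(f"pics/{n}0.png",c["pixels"]); print(n,np.round(c["camera_matrix"],1).tolist(),np.round(c["T"],3).tolist())
    np.savez(f"{n}0.npz",K=c["camera_matrix"],T=c["T"])
print(current_time(),current_eef_rot(),current_wrist_force())
E
```

```text
top [[428.6, 0.0, 249.1], [0.0, 428.6, 192.3], [0.0, 0.0, 1.0]] [[-0.025, -0.982, 0.185, 243.373], [-1.0, 0.025, 0.002, -2.841], [-0.007, -0.185, -0.983, 1616.764], [0.0, 0.0, 0.0, 1.0]]
side [[427.2, 0.0, 261.5], [0.0, 427.2, 194.6], [0.0, 0.0, 1.0]] [[0.999, -0.005, 0.043, 491.496], [-0.038, -0.594, 0.804, -1104.51], [0.022, -0.805, -0.594, 865.775], [0.0, 0.0, 0.0, 1.0]]
wrist [[307.9, 0.0, 259.0], [0.0, 307.9, 194.0], [0.0, 0.0, 1.0]] [[0.385, 0.877, 0.287, 148.028], [0.923, -0.365, -0.122, 561.316], [-0.003, 0.312, -0.95, 373.82], [0.0, 0.0, 0.0, 1.0]]
0.15 [ 1.96125459e-01  9.80578584e-01 -6.29247487e-04 -2.23000315e-04] [1.20639428 0.61241058 0.10035154]
```

View pics/top0.png

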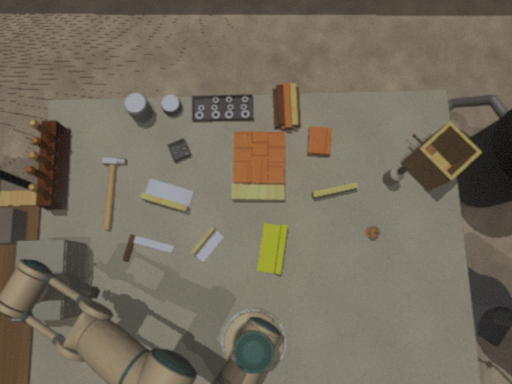

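View pics/side0.png

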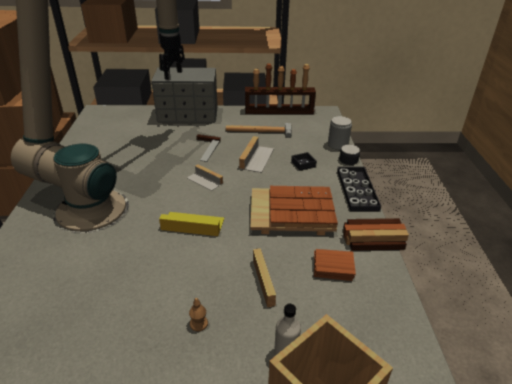

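View pics/wrist0.png

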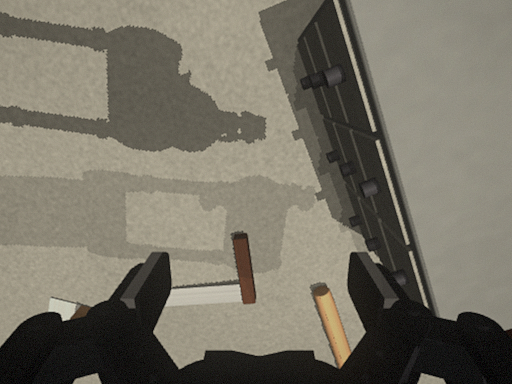

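Look-alikes in the top view:
- Large metal strip with wooden batten at (167,194).
- Small metal strip with batten at (207,244).
- Yellow strip at (272,248).
- Plain offcut at (335,190).
- Try square at (150,243).

The description picks the large non-yellow one at (167,194). I'll check that in close crops.

```bash
python3 - <<'E'
import cv2
i=cv2.imread("pics/top0.png")
a=cv2.resize(i[165:275,120:250],None,fx=6,fy=5.4,interpolation=cv2.INTER_CUBIC);a=cv2.resize(i[170:220,130:205],None,fx=10,fy=10,interpolation=cv2.INTER_CUBIC);cv2.imwrite("pics/cropA.png",a)
cv2.imwrite("pics/cropB.png",cv2.resize(i[125:205,225:295],None,fx=7,fy=7,interpolation=cv2.INTER_CUBIC))
E
```

```text
(no output)
```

View pics/cropA.png

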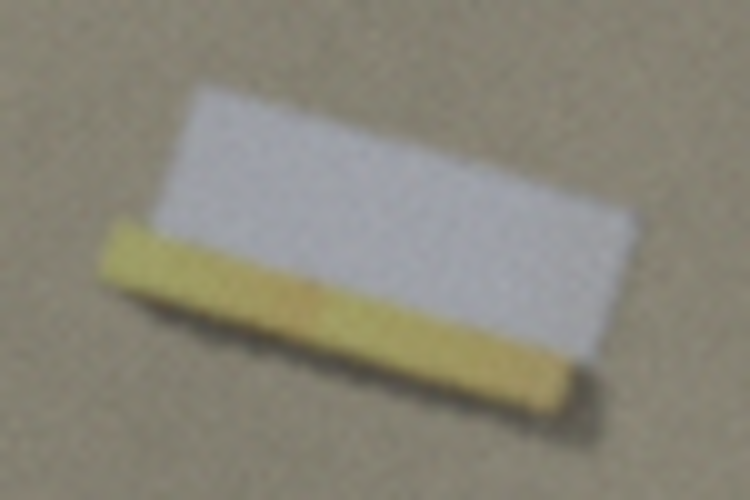

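View pics/cropB.png

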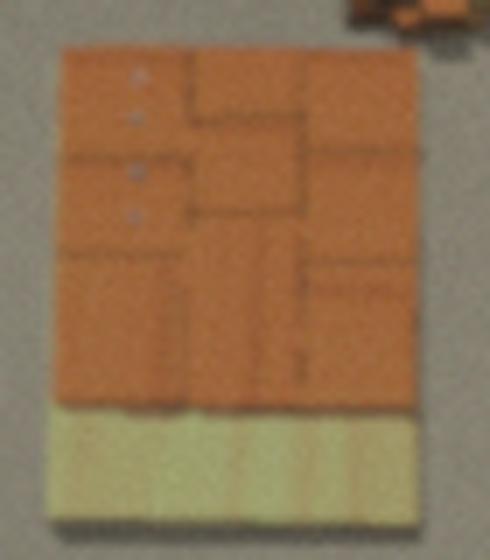

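```bash
cat > h.py <<'E'
import numpy as np,cv2
from scipy.spatial.transform import Rotation as R
def ray(K,T,uv,z):
    d=T[:3,:3]@np.linalg.inv(K)@np.array([uv[0],uv[1],1.]); o=T[:3,3]
    return o+d*(z-o[2])/d[2]
def proj(K,T,p):
    q=np.linalg.inv(T)@np.append(p,1); q=K@q[:3]; return q[:2]/q[2]
def down(yaw): # tool z down, tool y axis at angle yaw in world
    y=np.array([np.cos(yaw),np.sin(yaw),0]);z=np.array([0,0,-1.]);x=np.cross(y,z)
    return R.from_matrix(np.c_[x,y,z]).as_quat()
E
python3 - <<'E'
from h import *
f=np.load("top0.npz");K,T=f["K"],f["T"]
g=lambda x,y,s,ox,oy,z:ray(K,T,(ox+(x+.5)/s-.5,oy+(y+.5)/s-.5),z)
for n,x,y,z in (("fl",125,220,45),("bl",100,275,45),("fr",582,358,45),("br",555,412,45),("legfl",198,88,3),("legfr",635,213,3)):
    print(n,g(x,y,10,130,170,z).round(1))
for n,x,y,z in (("vl",48,520,32),("vr",418,523,32),("sl",55,404,48),("sr",418,408,48),("fl",62,48,50),("fr",418,48,50)): print(n,g(x,y,7,225,125,z).round(1))
E
```

```text
fl [552.3 401.   45. ]
bl [531.6 409.9  45. ]
fr [495.7 229.9  45. ]
br [475.7 239.9  45. ]
legfl [611.7 384.7   3. ]
legfr [558.2 215.9   3. ]
vl [518.2  67.8  32. ]
vr [ 511.5 -130.3   32. ]
sl [578.2  62.3  48. ]
sr [ 571.  -131.4   48. ]
fl [776.4  55.   50. ]
fr [ 771.1 -139.3   50. ]
```

The crop confirms the choice: bare metal leg, wooden batten, and a top-edge length of about 180 mm. Next I'll take wrist views of the roof edge and the flashing to refine the poses.

```bash
python3 - <<'E'
from plant import *
from h import *
def snap(n):
    c=capture("wrist"); cv2.imwrite(f"pics/{n}.png",c["pixels"]); np.savez(n+".npz",K=c["camera_matrix"],T=c["T"])
movep([545,60,230],down(-0.034)); snap("wb")
movep([530,365,200],down(-0.319)); snap("wf")
print(current_time(),current_joints())
E
```

```text
3.4833 [ 4.93650037e-01  3.95522118e-01  1.40107737e+00 -7.67295625e-04
  1.34485127e+00  8.13617980e-01]
```

View pics/wb.png

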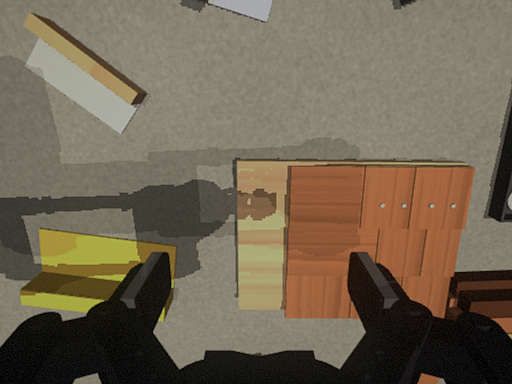

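View pics/wf.png

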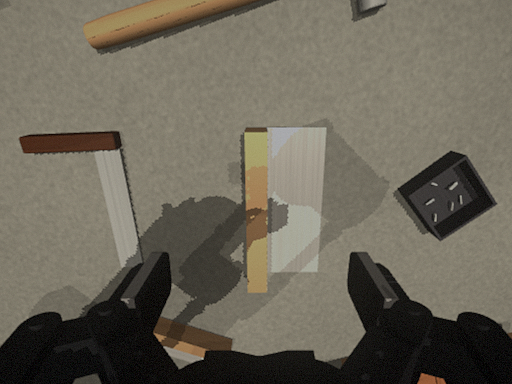

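```bash
python3 - <<'E'
import cv2
i=cv2.imread("pics/wf.png")
cv2.imwrite("pics/wf_c.png",cv2.resize(i[115:305,225:345],None,fx=3,fy=3,interpolation=cv2.INTER_CUBIC))
i=cv2.imread("pics/wb.png")
cv2.imwrite("pics/wb_c.png",cv2.resize(i[145:325,220:370],None,fx=3.3,fy=3.3,interpolation=cv2.INTER_CUBIC))
E
```

```text
(no output)
```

View pics/wf_c.png

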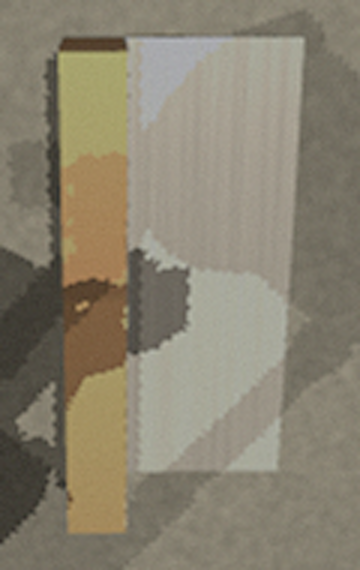

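View pics/wb_c.png

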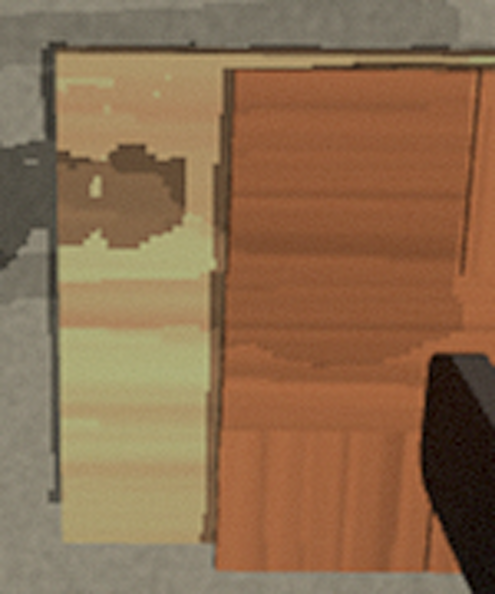

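```bash
python3 - <<'E'
from h import *
def go(n,s,ox,oy,pts):
    f=np.load(n+".npz")
    return [ray(f["K"],f["T"],(ox+(x+.5)/s-.5,oy+(y+.5)/s-.5),z) for x,y,z in pts]
p=go("wf",3,225,115,[(59,51,45),(127,51,45),(68,533,45),(127,533,45),(304,38,3),(277,471,3)])
for q in p: print(q.round(1))
print("mid",sum(p[:4])/4)
for a,b in((0,2),(1,3),(4,5)): d=p[a]-p[b];print(np.hypot(*d[:2]),-np.arctan2(d[0],d[1]))
p=go("wb",3.3,220,145,[(57,52,32),(62,542,32),(226,56,32)])
for q in p: print(q.round(1))
d=p[0]-p[1];print(np.hypot(*d[:2]),-np.arctan2(d[0],d[1]),(p[0]+p[1])/2)
E
```

```text
[531.8 410.9  45. ]
[552.4 404.1  45. ]
[475.9 239.   45. ]
[497.1 232.   45. ]
[614.2 383.3   3. ]
[558.6 212.1   3. ]
mid [514.31184748 321.4985458   45.        ]
180.79093687316413 -0.3148284250154724
180.8082988665037 -0.3107095465625786
180.07018636495943 -0.31419657063286066
[521.1  69.4  32. ]
[ 512. -131.   32.]
[578.7  66.2  32. ]
200.62184855946055 -0.044992294245029256 [516.55240424 -30.78103554  32.        ]
```

```bash
python3 - <<'E'
from plant import *
from h import *
q=down(-0.313)
movep([514.3,321.5,80],q)
movel([514.3,321.5,9],vel=120)
print(current_wrist_force())
command_gripper(10,80)
print(current_grip_width(),current_ee_pos(),current_wrist_force())
movel([514.3,321.5,150],vel=150)
print(current_grip_width(),current_wrist_force(),current_torque(),current_time())
c=capture("wrist"); cv2.imwrite("pics/wg.png",c["pixels"]); np.savez("wg.npz",K=c["camera_matrix"],T=c["T"])
E
```

```text
[ 0.74351016 -0.58662754  0.30090388]
21.40264411267615 [514.67775789 321.70416161   9.4868955 ] [ 0.13572876 -0.02210796  4.56480023]
20.73679179727688 [ 0.54653935  0.14687304 -2.6719809 ] [ 0.03879106  0.01777082 -0.03721535] 6.4917
```

View pics/wg.png

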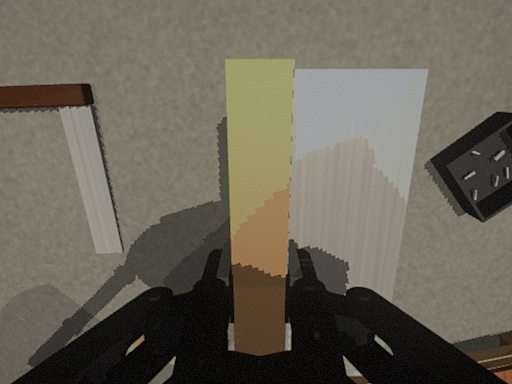

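```bash
python3 - <<'E'
from h import *
from plant import *
P=current_ee_pos();print(P)
f=np.load("wg.npz");z0=P[2]-9.5
y=-0.313;X=np.array([np.cos(y),np.sin(y)]);Y=np.array([-X[1],X[0]])
for u,v,z in((225,59,45),(294,58.5,45),(427,69,3),(234,350,45),(286,351,45),(296,69,3)):
    p=ray(f["K"],f["T"],(u,v),z0+z)[:2]-P[:2]; print(p@X,p@Y)
E
```

```text
[513.45745022 321.10112169 148.64736516]
-10.09372500934891 90.60302009541445
12.131530502911321 90.74806983253013
76.67005437767268 90.39938980728017
-10.21170833967548 -28.0175946861857
12.843274090528304 -28.545211081461755
17.52402185012434 90.40511233071734
```

```bash
python3 - <<'E'
from plant import *
from h import *
y=-0.043;X=np.array([np.cos(y),np.sin(y)]);Y=np.array([-X[1],X[0]])
V=np.array([516,-31.])
p=V-26*X-0.6*Y
movep([*p,150],down(y))
movel([*p,70],vel=120)
dwell(.3)
print(current_ee_pos(),current_eef_rot(),current_wrist_force(),current_time())
for n in("wrist","side"):
    c=capture(n); cv2.imwrite(f"pics/s_{n}.png",c["pixels"]); np.savez(f"s_{n}.npz",K=c["camera_matrix"],T=c["T"])
i=cv2.imread("pics/s_side.png");cv2.imwrite("pics/s_side_c.png",cv2.resize(i[140:250,200:350],None,fx=5,fy=5,interpolation=cv2.INTER_CUBIC))
E
```

```text
[490.36270682 -30.56767009  70.58256071] [7.22153690e-01 6.91732357e-01 3.54646293e-04 5.18010930e-04] [-1.14645321  1.08644475 -1.13526942] 8.9833
```

View pics/s_wrist.png

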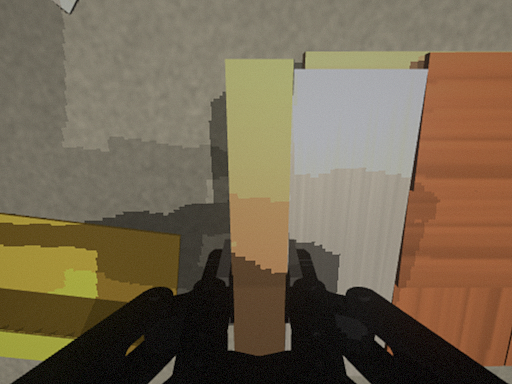

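View pics/s_side_c.png

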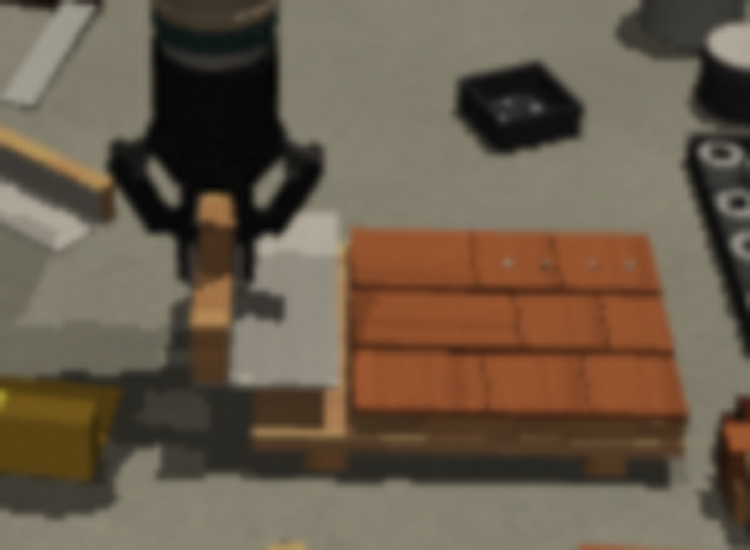

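```bash
python3 - <<'E'
import cv2
i=cv2.imread("pics/s_wrist.png")
cv2.imwrite("pics/s_wc.png",cv2.resize(i[40:140,280:440],None,fx=5,fy=5,interpolation=cv2.INTER_CUBIC))
E
```

```text
(no output)
```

View pics/s_wc.png

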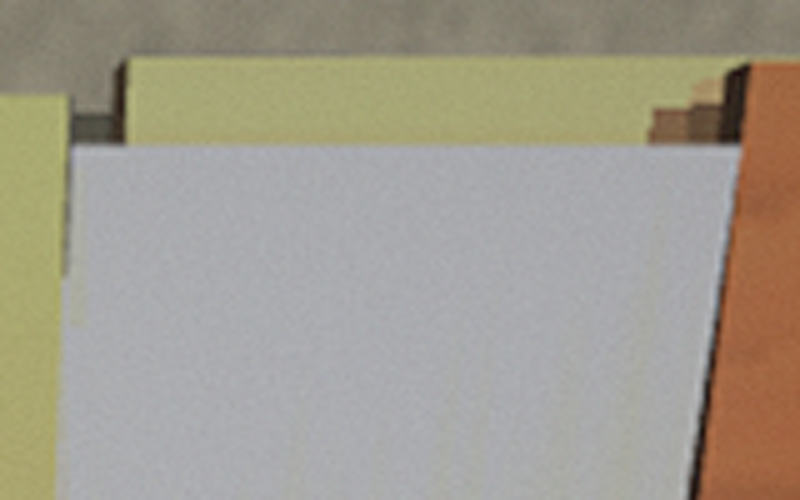

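```bash
python3 - <<'E'
from h import *
P=np.array([490.36,-30.57]);y=-0.043;X=np.array([np.cos(y),np.sin(y)]);Y=np.array([-X[1],X[0]])
f=np.load("s_wrist.npz")
for n,u,v,z in(("verge",305.3,51.6,32),("shbot",424.8,58,43),("shtop",429.5,52.3,48),("nose",427.5,69,64),("battenback",225.3,59,106),("battenfront",294,59,106)):
    w=ray(f["K"],f["T"],(u,v),z); p=w[:2]-P; print(n,w.round(1),(p@X).round(1),(p@Y).round(1))
E
```

```text
verge [520.5  69.3  32. ] 25.8 101.1
shbot [579.9  62.5  43. ] 85.4 96.8
shtop [579.4  64.6  48. ] 84.8 98.9
nose [571.2  56.2  64. ] 77.0 90.2
battenback [484.1  60.1 106. ] -10.1 90.3
battenfront [506.3  59.2 106. ] 12.0 90.3
```

```bash
python3 - <<'E'
from plant import *
from h import *
y=-0.043;X=np.array([np.cos(y),np.sin(y)]);Y=np.array([-X[1],X[0]])
p=np.array(current_ee_pos())[:2]
c0=np.array([516,-31.])-26*X-0.2*Y
movel([*c0,43],vel=60); dwell(.2)
print(current_ee_pos(),current_wrist_force())
for s in (12,22,32):
    t=c0+s*X; movel([*t,43],vel=50); print(current_ee_pos(),current_wrist_force())
dwell(.2);print(current_ee_pos(),current_wrist_force(),current_time())
for n in("wrist","side"):
    c=capture(n); cv2.imwrite(f"pics/t_{n}.png",c["pixels"]); np.savez(f"t_{n}.npz",K=c["camera_matrix"],T=c["T"])
i=cv2.imread("pics/t_side.png");cv2.imwrite("pics/t_side_c.png",cv2.resize(i[140:250,200:350],None,fx=5,fy=5,interpolation=cv2.INTER_CUBIC))
E
```

```text
[490.07060356 -30.09722345  42.93121514] [-0.06505837  0.22140223 -1.64109446]
[502.52613006 -30.66430261  43.00507842] [-0.334049    0.45848136 -2.27709904]
[512.45927401 -31.09018866  42.99836044] [ 0.09175776 -0.02719096 -1.96574516]
[522.45439566 -31.5319827   43.00777378] [-0.50201749 -0.2475406  -1.46298708]
[521.69920962 -31.42170578  42.93467426] [ 0.39474004  0.60929492 -1.95654737] 11.175
```

View pics/t_wrist.png

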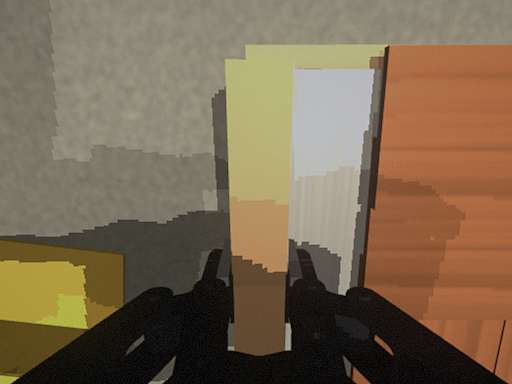

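View pics/t_side_c.png

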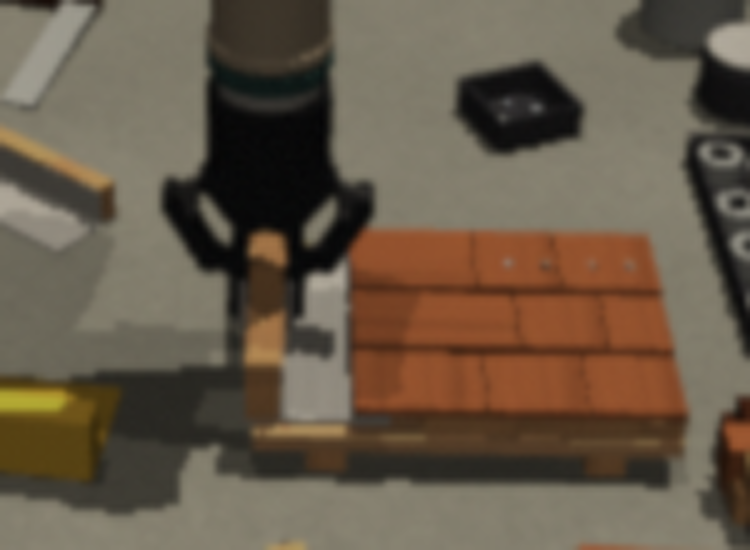

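```bash
python3 - <<'E'
import cv2
i=cv2.imread("pics/t_wrist.png")
cv2.imwrite("pics/t_wc.png",cv2.resize(i[35:105,210:320],None,fx=7,fy=7,interpolation=cv2.INTER_CUBIC))
E
```

```text
(no output)
```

View pics/t_wc.png

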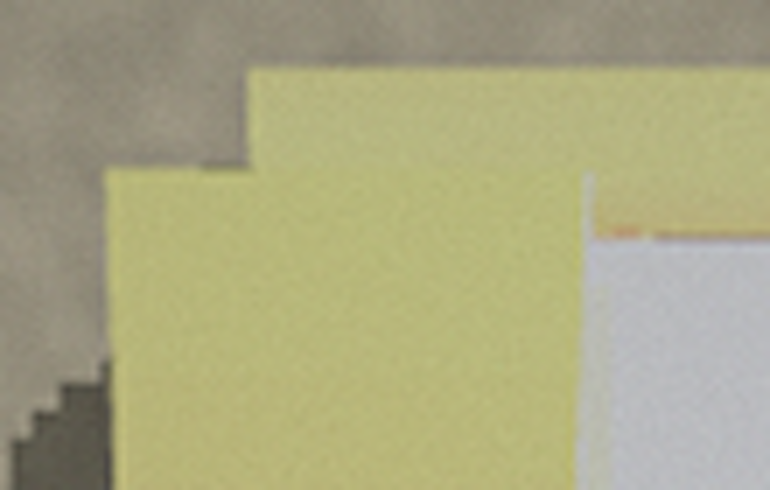

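```bash
python3 - <<'E'
from h import *
P=np.array([521.7,-31.42]);y=-0.043;X=np.array([np.cos(y),np.sin(y)]);Y=np.array([-X[1],X[0]])
f=np.load("t_wrist.npz")
for n,u,v,z in(("verge",245,44.1,32),("back",224.7,58.9,78.5),("front",293,58.9,78.5),("legend",300,69.3,36.5)):
    p=ray(f["K"],f["T"],(u,v),z)[:2]-P; print(n,(p@X).round(1),(p@Y).round(1))
E
```

```text
verge -5.6 101.0
back -10.3 90.4
front 11.7 90.4
legend 19.3 90.1
```

```bash
python3 - <<'E'
from plant import *
from h import *
y=-0.043;X=np.array([np.cos(y),np.sin(y)]);Y=np.array([-X[1],X[0]])
c0=np.array([516,-31.])-26*X+0.1*Y
t=c0+36.7*X
movel([*t,43],vel=30); dwell(.2); print(current_ee_pos(),current_wrist_force())
z=43
while z>36:
    z-=.5; movel([*t,z],vel=20); dwell(.1)
    F=current_wrist_force(); print(z,np.round(current_ee_pos(),2),np.round(F,1))
    if F[2]>8: break
c=capture("wrist"); cv2.imwrite("pics/u.png",c["pixels"]); np.savez("u.npz",K=c["camera_matrix"],T=c["T"])
cv2.imwrite("pics/u_c.png",cv2.resize(c["pixels"][35:105,210:320],None,fx=7,fy=7,interpolation=cv2.INTER_CUBIC))
print(current_ee_pos(),current_torque(),current_time(),z)
E
```

```text
[526.61470519 -31.31742632  42.9819122 ] [-1.01199089 -0.31932461 -1.70843619]
42.5 [526.66 -31.36  42.48] [-0.1  0.2 -1.3]
42.0 [526.71 -31.36  42.  ] [ 0.6 -0.2 -1. ]
41.5 [526.66 -31.35  41.47] [-0.4 -1.2 -2.3]
41.0 [526.68 -31.36  41.44] [-1.2  0.7  4.5]
40.5 [526.72 -31.38  41.45] [-2.8  1.1  8.8]
[526.70560238 -31.36647654  41.44080864] [ 0.09819395  0.45943667 -0.01526776] 13.5833 40.5
```

View pics/u_c.png

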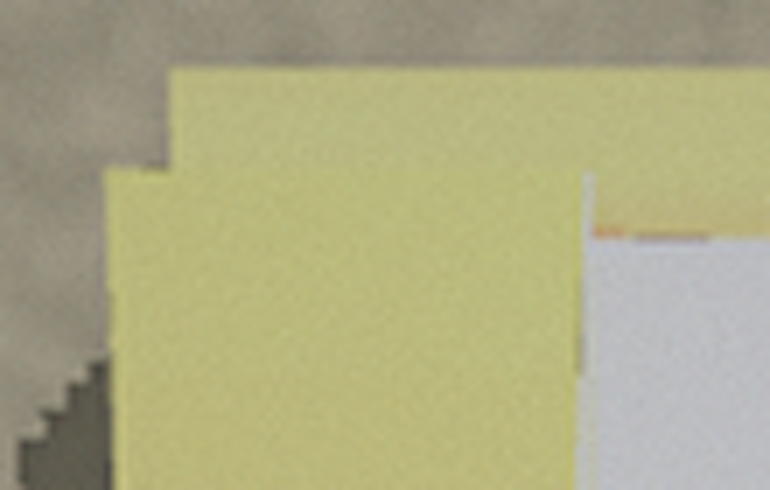

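View pics/u.png

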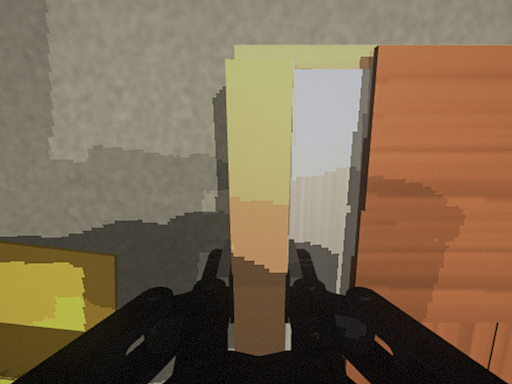

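```bash
python3 - <<'E'
from h import *
P=np.array([526.7,-31.37]);y=-0.043;X=np.array([np.cos(y),np.sin(y)]);Y=np.array([-X[1],X[0]])
f=np.load("u.npz")
for n,u,v,z in(("verge",234,44.1,32),("back",224.9,58.9,77),("front",293,58.9,77),("backlow",231.5,300,77)):
    p=ray(f["K"],f["T"],(u,v),z)[:2]-P; print(n,(p@X).round(2),(p@Y).round(2))
E
```

```text
verge -10.46 100.8
back -10.21 90.35
front 11.7 90.35
backlow -10.65 -1.75
```

```bash
python3 - <<'E'
from plant import *
from h import *
y=-0.043;X=np.array([np.cos(y),np.sin(y)]);Y=np.array([-X[1],X[0]])
t=np.array([516,-31.])-26*X+0.1*Y+36.7*X
for z in(40,39.5,39.2,38.8,38.4):
    movel([*t,z],vel=20); dwell(.15)
    F=current_wrist_force(); print(z,np.round(current_ee_pos(),2),np.round(F,1),np.round(current_torque(),2))
    if F[2]>17: break
dwell(.3)
for k in range(3): print(np.round(current_wrist_force(),1)); dwell(.05)
for n in("wrist","side","top"):
    c=capture(n); cv2.imwrite(f"pics/v_{n}.png",c["pixels"])
    if n=="side":cv2.imwrite("pics/v_side_c.png",cv2.resize(c["pixels"][140:250,200:350],None,fx=5,fy=5,interpolation=cv2.INTER_CUBIC))
print(current_ee_pos(),current_grip_width(),current_time())
E
```

```text
40 [526.71 -31.36  41.42] [-4.7  0.3 13.7] [ 0.1   0.66 -0.03]
39.5 [526.7  -31.36  41.4 ] [-4.5  0.1 16.7] [ 0.1   0.88 -0.07]
39.2 [526.7  -31.38  41.41] [-5.1  1.3 18.3] [0.16 0.94 0.04]
[-5.5  0.4 18.4]
[-5.5  1.2 17.9]
[-4.3 -0.2 18.4]
[526.73305147 -31.37541452  41.41867614] 21.018730907771985 15.3833
```

View pics/v_side_c.png

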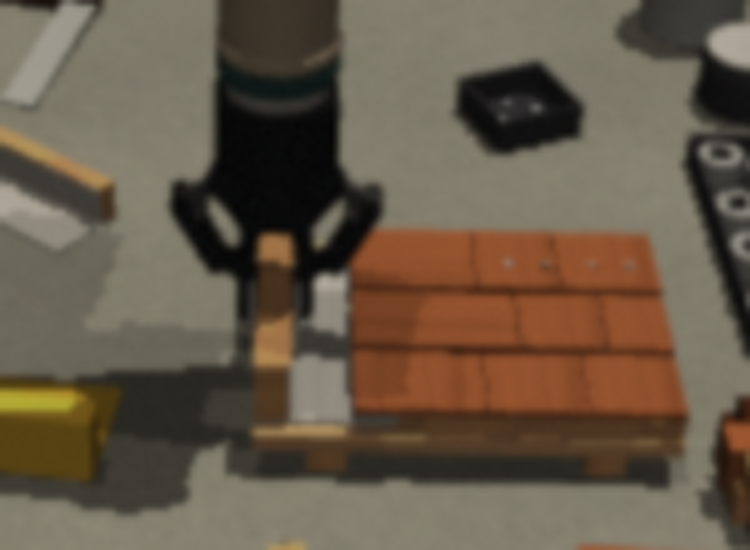

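View pics/v_wrist.png

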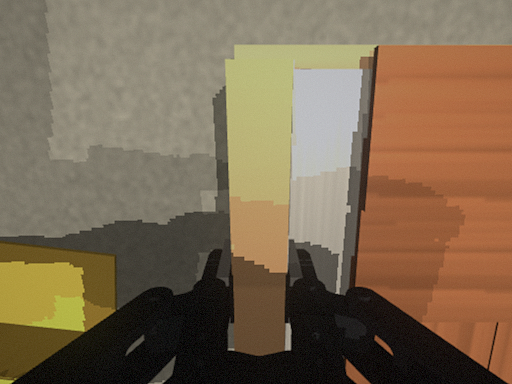

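View pics/v_top.png

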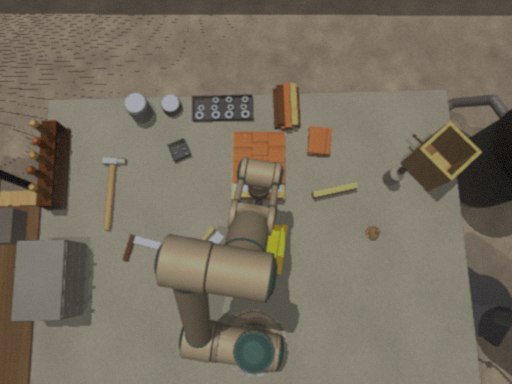

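The leg is in under the shingles and the batten is flush. The remaining −5 N along x is a stored side push, so I'll relax it without moving the strip, which keeps the press squarer.

```bash
python3 - <<'E'
from plant import *
from h import *
y=-0.043;X=np.array([np.cos(y),np.sin(y)]);Y=np.array([-X[1],X[0]])
t=np.array([516,-31.])-26*X+0.1*Y+36.7*X
g=lambda:np.mean([(dwell(.02),current_wrist_force())[1] for _ in range(6)],0)
for d in(.25,.5,.75,1.0):
    movel([*(t-d*X),39.1],vel=20); dwell(.15)
    F=g(); print(d,np.round(current_ee_pos(),2),F.round(1),np.round(current_torque(),2))
    if F[0]>-1.5: break
c=capture("wrist"); cv2.imwrite("pics/w.png",c["pixels"]);np.savez("w.npz",K=c["camera_matrix"],T=c["T"])
cv2.imwrite("pics/w_c.png",cv2.resize(c["pixels"][35:105,210:320],None,fx=7,fy=7,interpolation=cv2.INTER_CUBIC))
print(current_time())
E
```

```text
0.25 [526.73 -31.37  41.4 ] [-4.6  0.7 18.4] [ 0.18  0.93 -0.02]
0.5 [526.74 -31.37  41.43] [-3.9  0.8 18.1] [ 0.21  0.93 -0.02]
0.75 [526.73 -31.36  41.42] [-3.6  0.5 17.5] [0.14 0.77 0.  ]
1.0 [526.72 -31.39  41.43] [-3.1  1.  17.1] [ 0.21  0.8  -0.05]
17.4333
```

View pics/w_c.png

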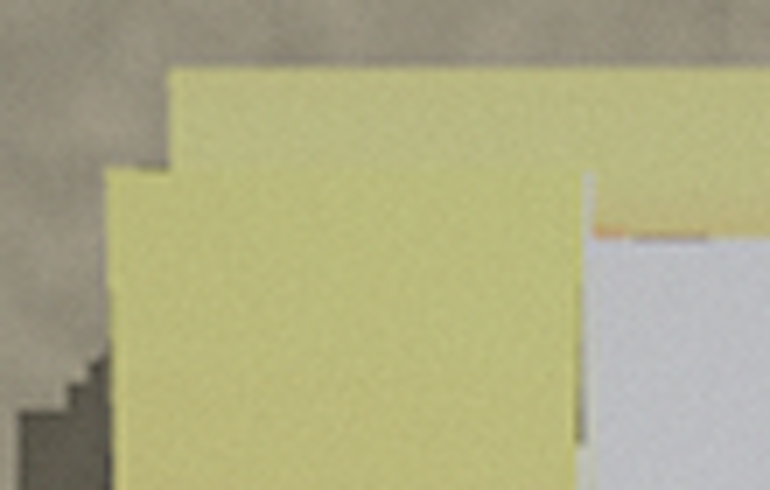

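```bash
python3 - <<'E'
from plant import *
from h import *
M=R.from_quat(current_eef_rot()).as_matrix(); print(M[2].round(4), np.arctan2(M[1,1],M[0,1]), current_ee_pos(), current_wrist_force(), current_grip_width())
if abs(M[2,1])<.01 and abs(M[2,0])<.02: close_job(); print("closed",current_time())
E
```

```text
[-2.0e-04  2.8e-03 -1.0e+00] -0.042987484417420674 [526.72259752 -31.37138572  41.42028767] [-3.22351685  1.05493456 18.05079929] 20.93853343396071
the job is handed in; nothing more can be done
the job is handed in; nothing more can be done
```

The flashing is fitted, and I handed the job in at about 17.5 s of the 38 s while still holding and pressing it. I took the larger bare-metal strip by its batten and set its leg just above the bare edge of the board. I then slid it in under the shingles and pressed it flat.

Last checks:
- **Flush:** the wrist camera puts the batten's back face within about 0.3 mm of the board edge. The camera calibration is only good to about 2 mm.
- **Centred:** the left end measures 10.4 mm in from the board's left end, against 10 mm nominal. The right end was out of view, so I did not measure it.
- **Angle:** it is parallel to the board edge as measured, with 0.003 rad of tool tilt.
- **Shingles:** the wrist force did not rise while the leg slid in, and the pictures show no shingle lifted. I could not read the shingle joints directly.
- **Press:** about 18 N down, with the underside seated at the board's 32 mm height.
- **Not fully resolved:** about 3 N of side push from the arm was still there at the end. It had been 5 N, and the strip did not move when I eased it.
- **Other items:** nothing else in the top and side views looked moved, though the arm hid part of the top view.

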